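# Swap the contact-tip tin hemmed in between the setting gauges

### The arm

A 6-joint arm with a two-finger parallel gripper is mounted at the origin on the work surface. World frame = base frame: x ahead of the robot, y to its left, z up, the work surface at z = 0. Lengths are in m, angles in rad, forces in N, time in s.
With the tool pointing down it reaches from about 0.4 to 0.925 m from the base axis. Payload 12.5 kg.
Tool frame: the origin (TCP) lies between the finger pads; the fingertips stand env.finger_overhang ahead of it and the grasp point (between the pads) lies 8 mm behind it (env.finger_overhang is the distance from the TCP to the fingertips, in m); z points along the fingers, y is the line along which they close (so a half turn about z gives the same grasp; the last joint's range is limited). The gripper opens to 95 mm and grips with 3 to 60 N. Pads are 20 mm wide; open, the fingers measure 119 mm over their backs; the gripper's body (75 mm by 180 mm) begins 59 mm behind the grasp point.
Start: joints at [1.083, 0.491, 1.559, -0, 1.092, -0.106], TCP at [0.233, 0.58, 0.226] pointing down, gripper open.
Joint ranges: [-3.1, 3.1], [-0.84, 2.19], [0.05, 2.79], [-1.13, 4.28], [0.06, 2.93], [-2.69, 2.69]. Speed limits (rad/s): [2.22, 2.22, 2.79, 3.14, 3.14, 3.14].

### API

Orientations are given as a unit quaternion [w, x, y, z].
In Python, from bench import observe, vision, ticket, env gives the robot as it stands.
- The arm moves only by the tool apply_moves, never from a script. Its argument "steps" is a list that holds one entry, the list of rows, each a list of 4 numbers: the shift along the tool's x, y, z scaled (see below), then the turn about the tool's z scaled (see below). A call has 1 to 20 rows; each row shifts and turns the commanded pose from where the row before left it, along the tool's axes as they then stand; what a row does not reach is not made up. The controller multiplies each number of a shift by 3 cm and each number of a turn by 0.15 rad. A row lasts 1/10 s, in which the tool goes at most 50 mm and 8.59 degrees, less where a joint would pass 70% of its speed; a pose out of reach is approached as far as the arm can. A call with a number of a shift or a turn outside -1 to 1 is refused whole. A call with a gripper value outside its range is refused whole. "grip" is the closure, from -1 (fully open) to 1 (shut), set as the call begins (left out, the last holds). The fingers move at their own pace and stop on an object; "newtons" is the grip in N (left out, the last holds). Time passes only in rows, so rows that do not move let the fingers close. It gives the time, the measured TCP pose, the force, the opening and the grip force at its end, in the units of the state.
- observe(): the state, without advancing time (a new reading comes with each control period).
- vision.get_image(name): name is "scene" or "top"; returns (picture, depth): 384x512x3 uint8, blue, green, red; 384x512 float32, m along the optical axis (not along the pixel's ray), 0 where there is no reading.
- vision.calibration(name): a dict with "intrinsics" (3x3 intrinsics, pixels), "D" ([k1, k2, p1, p2, k3] as OpenCV has them; the pictures are not rectified), "eye" and "orientation" of the camera in the world. Camera axes: x right, y up, looking along -z (the intrinsics and any distortion apply to the point x, -y, -z); pixel columns grow to the right and rows downward; lengths in m; the calibration is good to about 2 mm. A picture is of the moment at which its call begins. calibration takes no time and is no camera call.
- ticket.finish_job(): hands the job in; it is judged then, once.
The state is a dict: "t": time; "q": joint angles; "joint_vel": joint speeds; "tau": joint torques, N m; "ee_pos": TCP position; "orientation": TCP orientation; "wrist_force": force on the tool from outside, world axes, zero at the start; "moment": the same for the moment, N m; "gripper_width": opening from 0.0 (shut) to 1.0 (fully open); "finger_force": force on a finger pad.
Only numpy, scipy, OpenCV 4.12 (cv2) and the standard library are available. Lean on these libraries where they do the work, as an engineer would, in place of code of your own. Each camera call takes 0.05 s, during which the arm holds its last target. There are 200 camera calls.

### The job

Swap the used-tips tin (red lid) in the middle of the gauge rack for the fresh one (green lid): first lift both setting gauges out of the way onto the cork mat, then move the used tin into the red scrap tray and stand the fresh tin in the middle of the rack. Only then put each gauge back on the same seat of the rack that it came from. Keep gauges and tins upright throughout and leave the spanner, the nozzle and the spray can alone.

Things in the scene. Friction and masses are not known exactly. Their poses are not given: they have to be found in the camera images.
- rack: Fixed gauge rack: aluminium plate 100 (its x) x 200 (y) x 6 mm with three round black seats in a row at y = -62, 0, +62 mm. White cheek plates beside the middle seat only: 56 mm long in y, inner faces at x = +-35 mm, tops 56 mm above the table. Origin: centre of the underside, at table height. At the start: used tin on the middle seat, gauges 8 mm from it on the outer seats (which on which varies).
- gauge_blue: Blue setting gauge, loose, about 0.4 kg: round blue foot 56 mm in diameter and 36 mm high, a steel stem 16 mm in diameter, and on top a black rubber-covered grip 26 mm in diameter from 60 to 88 mm above its underside. Origin: centre of the underside; z up along the stem. Stands on an outer seat of the rack at the start.
- gauge_yellow: Yellow setting gauge, loose, about 0.4 kg: round yellow foot 56 mm in diameter tapering like a cone to 28 mm at 36 mm height, a steel stem 16 mm in diameter, and on top a black rubber-covered grip 26 mm in diameter from 60 to 88 mm above its underside. Origin: centre of the underside; z up along the stem. Stands on the other outer seat of the rack at the start.
- tin_used: Used-tips tin: closed round tin 52 mm in diameter, 50 mm high, dark steel with a red lid rim (the lid is fixed; dark disc in the middle of the lid), loose, about 0.15 kg. Origin: centre of the underside; z up. Stands on the rack's middle seat at the start.
- tin_fresh: Fresh-tips tin: the same tin, white with a green lid rim (white disc in the middle of the lid), loose, about 0.25 kg. Origin: centre of the underside; z up. Stands on the table on the robot's side of the rack at the start.
- park_mat: Parking mat: flat cork mat, 240 (its x) x 130 (its y) x 4 mm, fixed, to one side of the rack. Origin: centre of the underside, at table height. There is room for both gauges side by side along its x, anywhere on it.
- scrap_tray: Scrap tray: shallow open red plastic tray, 150 x 150 mm outside, 14 mm high, walls and floor 4 mm thick, fixed, on the other side of the rack. Origin: centre of the underside, at table height.
- spanner: Bystander: steel spanner lying on the table beyond the rack. Leave alone.
- nozzle: Bystander: copper welding nozzle, 26 mm in diameter, 60 mm high, standing beyond the rack. Leave alone.
- spray: Bystander: orange and white spray can, 52 mm in diameter, 100 mm high, standing beyond the rack. Leave alone.
Things that resemble listed ones, but are neither listed nor needed, are in the scene too. Of the things shaped like the gauge_blue, the blue one is meant.

How it is judged:
On the way, in this order (a step that is already met when the one before it is completed fails the run):
1. both gauges stand released on the cork mat while the used tin is still in the rack (x of gauge_blue in the frame of park_mat between -0.108 and 0.108 m and y of gauge_blue in the frame of park_mat between -0.053 and 0.053 m and z of gauge_blue in the frame of park_mat between 0 and 0.01 m and linear speed of each of gauge_blue, gauge_yellow below 0.03 m/s and angle between each of gauge_blue, gauge_yellow's own z axis and vertical below 0.2 rad and contact force between each of gauge_blue, gauge_yellow and the fingers below 1 N and x of gauge_yellow in the frame of park_mat between -0.108 and 0.108 m and y of gauge_yellow in the frame of park_mat between -0.053 and 0.053 m and z of gauge_yellow in the frame of park_mat between 0 and 0.01 m and horizontal distance between tin_used and rack below 0.02 m), for 0.2 s.
2. the used tin stands released in the scrap tray, the gauges still on the mat (x of tin_used in the frame of scrap_tray between -0.056 and 0.056 m and y of tin_used in the frame of scrap_tray between -0.056 and 0.056 m and z of tin_used in the frame of scrap_tray between -0.002 and 0.012 m and linear speed of each of tin_used, gauge_blue, gauge_yellow below 0.03 m/s and angle between each of tin_used, gauge_blue, gauge_yellow's own z axis and vertical below 0.2 rad and contact force between each of tin_used, gauge_blue, gauge_yellow and the fingers below 1 N and x of gauge_blue in the frame of park_mat between -0.108 and 0.108 m and y of gauge_blue in the frame of park_mat between -0.053 and 0.053 m and z of gauge_blue in the frame of park_mat between 0 and 0.01 m and x of gauge_yellow in the frame of park_mat between -0.108 and 0.108 m and y of gauge_yellow in the frame of park_mat between -0.053 and 0.053 m and z of gauge_yellow in the frame of park_mat between 0 and 0.01 m), for 0.2 s.
3. the fresh tin stands released in the middle of the rack, the gauges still on the mat (horizontal distance between tin_fresh and rack below 0.012 m and z of tin_fresh in the frame of rack below 0.012 m and linear speed of each of tin_fresh, gauge_blue, gauge_yellow below 0.03 m/s and angle between each of tin_fresh, gauge_blue, gauge_yellow's own z axis and vertical below 0.2 rad and contact force between each of tin_fresh, gauge_blue, gauge_yellow and the fingers below 1 N and x of gauge_blue in the frame of park_mat between -0.108 and 0.108 m and y of gauge_blue in the frame of park_mat between -0.053 and 0.053 m and z of gauge_blue in the frame of park_mat between 0 and 0.01 m and x of gauge_yellow in the frame of park_mat between -0.108 and 0.108 m and y of gauge_yellow in the frame of park_mat between -0.053 and 0.053 m and z of gauge_yellow in the frame of park_mat between 0 and 0.01 m), for 0.2 s.
At the end, for the whole second after the job is handed in: The fresh tin stands upright within 12 mm of the middle of the rack, the used tin stands on the scrap tray's floor, both gauges stand upright on the rack within 12 mm of where they stood at the start, all released and at rest (horizontal distance between tin_fresh and rack below 0.012 m and z of tin_fresh in the frame of rack below 0.012 m and linear speed of each of tin_fresh, tin_used, gauge_blue, gauge_yellow below 0.03 m/s and angle between each of tin_fresh, tin_used, gauge_blue, gauge_yellow's own z axis and vertical below 0.2 rad and contact force between each of tin_fresh, tin_used, gauge_blue, gauge_yellow and the fingers below 1 N and x of tin_used in the frame of scrap_tray between -0.056 and 0.056 m and y of tin_used in the frame of scrap_tray between -0.056 and 0.056 m and z of tin_used in the frame of scrap_tray between -0.002 and 0.012 m and distance of each of gauge_blue, gauge_yellow from where it was at the start of the episode below 0.012 m); the robot touches nothing.
It fails at once if a gauge or a tin is tipped (beyond 0.6 rad) (angle between any of gauge_blue, gauge_yellow, tin_used, tin_fresh's own z axis and vertical above 0.6 rad).
It fails at once if a bystander is disturbed (moved over 20 mm) (distance of any of spanner, nozzle, spray from where it was at the start of the episode above 0.02 m).
It also fails if it takes over 144 s, if anything falls off the work surface, if the arm or the gripper's body presses on something with over 40 N, if the wrist force passes 120 N, or if a joint passes its speed limit or range.

## Working session

There is one attempt and no reset: what is moved stays moved. The work goes in short steps, Python scripts to look and compute and a tool call to move; the robot and the scene stay as the last step left them, time stands still between calls to the robot, and variables do not carry over. Pictures are saved under pics/ and viewed, at most 14 in all, crops included, and the job is handed in when it is done.

Besides the shell and the picture viewer there is one more tool, called as a command line: name --argument value ..., lists and objects as JSON in quotes. apply_moves: Moves the arm, as the interface text tells. Shifts and turns lie within -1 to 1; 1 stands for 3 cm of shift or 0.15 rad of turn. Its arguments: {"type":"object","properties":{"steps":{"type":"array"},"grip":{"type":"number"},"newtons":{"type":"number"}},"required":["steps"]}

```bash
mkdir -p pics; ls
cat > h.py <<'E'
import numpy as np, cv2
from scipy.spatial.transform import Rotation as R
from bench import observe, vision, ticket, env
def rot(q): return R.from_quat([q[1],q[2],q[3],q[0]])
def snap(name):
    im,d=vision.get_image(name); np.savez(f'{name}.npz',im=im,d=d); return im,d
def load(name):
    z=np.load(f'{name}.npz'); return z['im'],z['d']
def ray(name,u,v):
    c=vision.calibration(name); K=np.array(c['intrinsics'],float).reshape(3,3)
    p=cv2.undistortPoints(np.array([[[u,v]]],float),K,np.array(c['D'],float))[0,0]
    return np.array(c['eye']),rot(c['orientation']).apply([p[0],-p[1],-1.0])
def atz(name,u,v,z):   # intersect with height z
    e,r=ray(name,u,v); return e+r*(z-e[2])/r[2]
def atd(name,u,v,d):
    e,r=ray(name,u,v); return e+r*d
E
python3 - <<'E'
from h import *
for n in('scene','top'):
    im,d=snap(n); cv2.imwrite(f'pics/{n}0.png',cv2.resize(im,(800,600)))
    c=vision.calibration(n); print(n,c['eye'],c['orientation'],c['intrinsics'],c['D'])
print(observe(),env.finger_overhang)
E
```

```text
pics
scene [1.14981852 0.40276048 0.56268925] [0.43080257 0.20196601 0.3928943  0.78692626] [[353.06476539   0.         260.62688803]
 [  0.         353.06476539 185.87863828]
 [  0.           0.           1.        ]] [-0.06738485  0.          0.          0.          0.        ]
top [ 0.49135586 -0.00385929  1.20246216] [-0.6987313  -0.03240578  0.02171856  0.71431977] [[448.31026948   0.         261.45399069]
 [  0.         448.31026948 191.33251569]
 [  0.           0.           1.        ]] [0.01713521 0.         0.         0.         0.        ]
{'t': 0.1, 'q': array([ 1.08340719e+00,  4.91510426e-01,  1.55936021e+00, -1.55067019e-05,
        1.09172212e+00, -1.05609574e-01]), 'joint_vel': array([-0.00068824, -0.00364933, -0.00255161, -0.00069803, -0.00080145,
        0.00025782]), 'tau': array([ 1.71565836e-03, -6.13626122e+01, -2.58604610e+01,  6.93353964e-02,
        4.70776227e-02,  1.07876937e-05]), 'ee_pos': array([0.23275335, 0.57983272, 0.225123  ]), 'orientation': array([-1.39524116e-04,  1.89729055e-01,  9.81836359e-01, -4.80243464e-04]), 'wrist_force': array([ 0.1916943 ,  0.06034069, -0.16979243]), 'moment': array([ 0.05120035, -0.01340574,  0.0612396 ]), 'finger_force': 0.0, 'gripper_width': 0.9988393708326258} 0.011
```

View pics/top0.png

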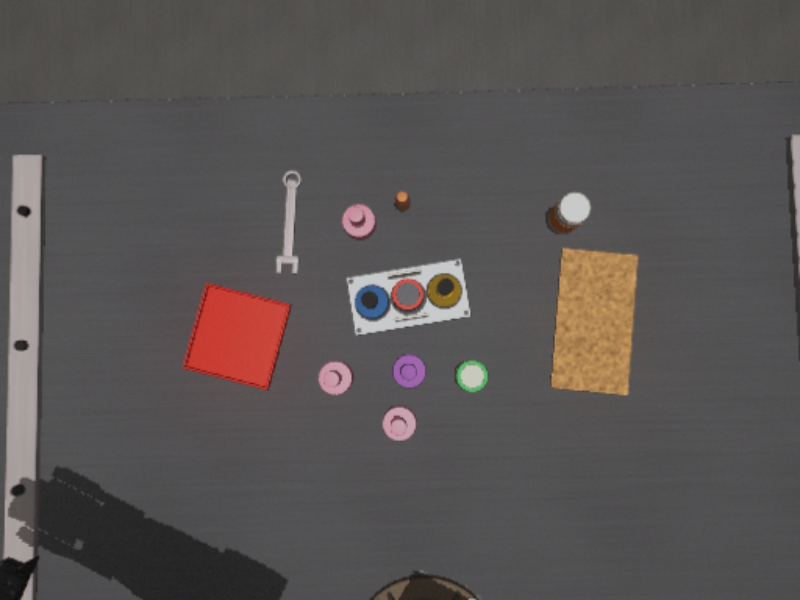

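View pics/scene0.png

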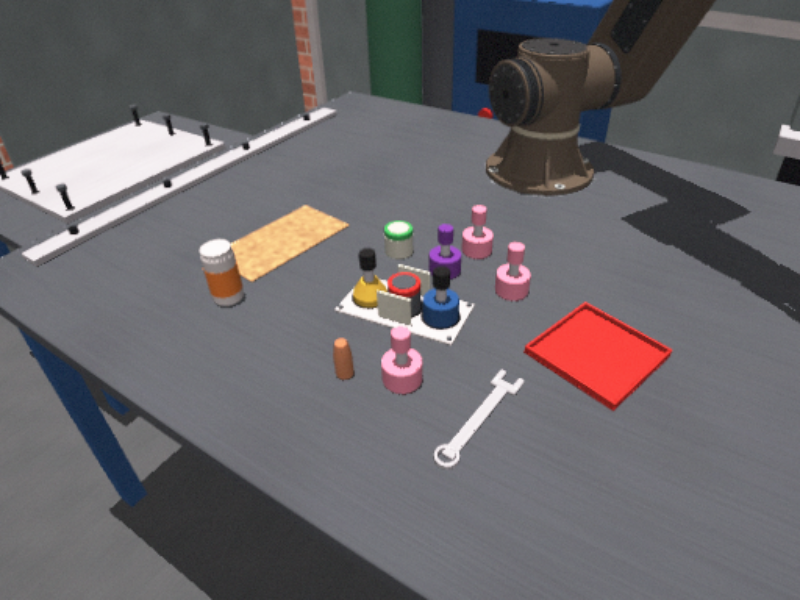

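Top view (800x600 picture): rack at (408,297), with the blue gauge (370,300), red-lidded tin (408,295) and yellow gauge (445,290). Fresh tin with the green lid at (472,376), mat at (595,321), tray at (238,336). Candidates for gauge_blue are (370,300) blue, (409,371) purple and (358,220), (335,378), (399,424) pink. Only the one at (370,300) is blue and on the rack. I'll confirm in an enlarged crop.

Run:
```python
from h import *
im,d=load('top')
c=im[155:265,205:325]; cv2.imwrite('pics/c1.png',cv2.resize(c,None,fx=5.4,fy=5.4,interpolation=cv2.INTER_CUBIC))
c=im[150:260,110:200]; 
s,_=load('scene'); cv2.imwrite('pics/c2.png',cv2.resize(s[130:260,200:320],None,fx=4.6,fy=4.6,interpolation=cv2.INTER_CUBIC))
```

```text
(no output)
```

View pics/c1.png

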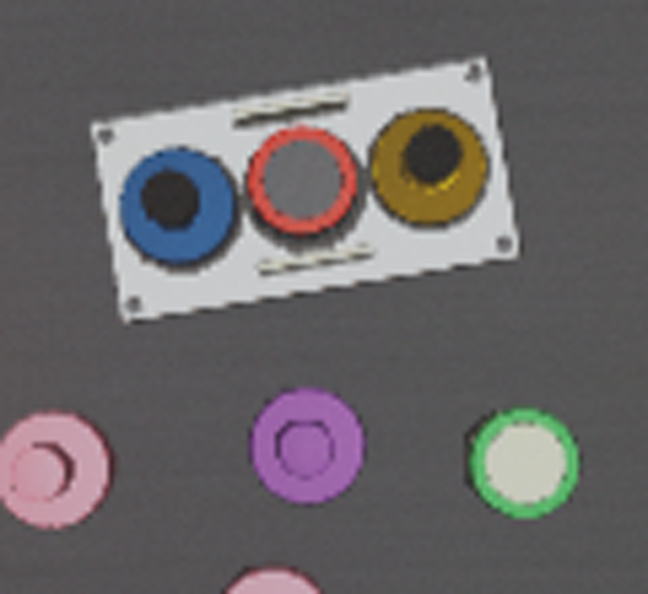

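The crop confirms the blue gauge at crop (178,207), the red-rimmed tin at (302,180), yellow at (430,165) and the fresh tin at (525,463).

Run:
```python
from h import *
np.set_printoptions(precision=4,suppress=True)
im,d=load('top')
def C(U,V): return (U+.5)/5.4-.5+205,(V+.5)/5.4-.5+155
def F(U,V): return (U+.5)/1.5625-.5,(V+.5)/1.5625-.5
def p(n,uv,z):
    P=atz('top',*uv,z); dd=d[int(round(uv[1])),int(round(uv[0]))]
    print(n,P[:2],'depth z',atd('top',*uv,dd)[2]); return P
r=[p('rack',C(*c),.006) for c in[(92,122),(485,57),(520,255),(126,322)]]
print('rack c',np.mean(r,0),'long',np.linalg.norm(r[0]-r[1]),np.linalg.norm(r[1]-r[2]))
y=(r[0]-r[1]+r[3]-r[2]);y/=np.linalg.norm(y);print('rack yaw',np.arctan2(-y[0],y[1]), 'seats',np.mean(r,0)+.062*y,np.mean(r,0)-.062*y)
p('used',C(302,180),.056);p('blue foot',C(178,207),.042);p('blue grip',C(171,199),.094);p('yel grip',C(433,153),.094);p('fresh',C(525,463),.05)
for n,z,cs in(('mat',.004,[(562,249),(637,255),(628,394),(552,387)]),('tray',.014,[(207,285),(291,304),(268,388),(184,367)])):
    r=[p(n,F(*c),z) for c in cs];print(n,np.mean(r,0),np.linalg.norm(r[0]-r[1]),np.linalg.norm(r[1]-r[2]))
for n,uv,z in(('purple',(409,371),.088),('pink',(335,378),.088),('pink2',(358,220),.088),('pink3',(399,424),.088)):p(n,F(*uv),z)
o=observe();print(rot(o['orientation']).as_matrix())
```

```text
rack [0.6239 0.1194] depth z -0.0009334063399686343
rack [ 0.6518 -0.0767] depth z 0.002615263169983395
rack [ 0.5529 -0.0913] depth z -0.004125938410617147
rack [0.5241 0.1041] depth z 0.0033811593927706163
rack c [0.5882 0.0138 0.006 ] long 0.19814872370391926 0.09999963720700478
rack yaw 0.143967387954283 seats [0.5793 0.0752 0.006 ] [ 0.5971 -0.0475  0.006 ]
used [0.5883 0.0147] depth z 0.05646597379298268
blue foot [0.5778 0.0749] depth z 0.09397776181762496
blue grip [0.5777 0.0745] depth z 0.09297196712125366
yel grip [ 0.5962 -0.0463] depth z 0.09773643367479523
fresh [ 0.4522 -0.0877] depth z 0.05573251989712902
mat [ 0.6641 -0.2517] depth z 0.0022782836546670904
mat [ 0.6506 -0.379 ] depth z 0.0004286956029262434
mat [ 0.4148 -0.353 ] depth z 0.00011787479259495193
mat [ 0.429  -0.2259] depth z 0.00017932127643893736
mat [ 0.5396 -0.3024  0.004 ] 0.1280105085497632 0.23719163612045863
tray [0.615  0.3576] depth z 0.009853624118497217
tray [0.5791 0.2141] depth z -0.0014936739637609886
tray [0.4378 0.2542] depth z 0.009920071819944365
tray [0.4762 0.3965] depth z 0.012329799324887203
tray [0.527  0.3056 0.014 ] 0.14793414677929212 0.14693495839185047
purple [0.4631 0.0142] depth z 0.08690740958132537
pink [0.4546 0.1317] depth z 0.08639592023128184
pink2 [0.7069 0.0912] depth z 0.08507772922071855
pink3 [0.3805 0.0317] depth z 0.08775705449855176
[[-0.928   0.3726 -0.0005]
 [ 0.3726  0.928  -0.0009]
 [ 0.0001 -0.001  -1.    ]]
```

View pics/c2.png

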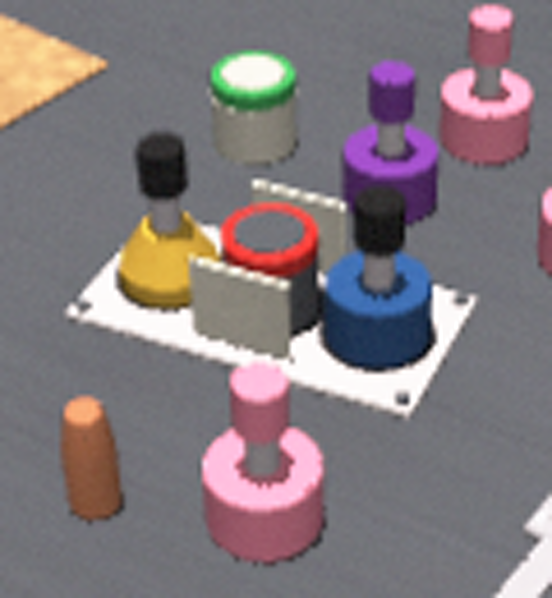

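Everything agrees with the stated sizes (rack 198x100, mat 237x128, tray 148, heights right). I'll turn the tool so it closes along the rack's y, then go over to the yellow gauge.

apply_moves --steps '[[[0,0,0,-0.875],[0,0,0,-0.875],[0,0,0,-0.875],[0,0,0,-0.875],[-0.39,-0.97,0,0],[-0.39,-0.97,0,0],[-0.39,-0.97,0,0],[-0.39,-0.97,0,0],[-0.39,-0.97,0,0],[-0.39,-0.97,0,0],[-0.39,-0.97,0,0],[-0.39,-0.97,0,0],[-0.39,-0.97,0,0],[-0.39,-0.97,0,0],[-0.39,-0.97,0,0],[-0.39,-0.97,0,0],[-0.39,-0.97,0,0],[-0.39,-0.97,0,0],[-0.39,-0.97,0,0],[0,0,0,0]]]' --grip -0.3 --newtons 25

```text
t: 2.1
ee_pos: [0.4702, 0.1707, 0.2254]
orientation: [-0.0, -0.07, 0.998, -0.0]
wrist_force: [0.2, -0.6, -0.4]
gripper_width: 0.651
finger_force: 0.0
```

```bash
cat >> h.py <<'E'
def go(x,y,z,axis_deg=None):   # units along tool axes from here to TCP target; axis_deg: world angle of tool y wanted
    o=observe(); M=rot(o['orientation']).as_matrix(); d=(np.array([x,y,z])-o['ee_pos'])
    print('units',np.round(M.T@d/.03,2),'tool-y deg',round(np.degrees(np.arctan2(M[1,1],M[0,1])),2),'pos',np.round(o['ee_pos'],4),'w',round(o['gripper_width']*95,1),'t',o['t'])
E
python3 -c "
from h import *
go(.5967,-.0469,.076)"
```

```text
units [-3.16 -7.77  4.98] tool-y deg 98.04 pos [0.4702 0.1707 0.2254] w 61.9 t 2.1
```

apply_moves --steps '[[[-0.395,-0.97,0,0],[-0.395,-0.97,0,0],[-0.395,-0.97,0,0],[-0.395,-0.97,0,0],[-0.395,-0.97,0,0],[-0.395,-0.97,0,0],[-0.395,-0.97,0,0],[-0.395,-0.97,0,0],[0,0,0,0],[0,0,0.8,0],[0,0,0.8,0],[0,0,0.8,0],[0,0,0.4,0],[0,0,0,0]]]'

```text
t: 3.5
ee_pos: [0.5951, -0.0429, 0.1403]
orientation: [-0.001, -0.072, 0.997, 0.0]
wrist_force: [0.8, 0.7, 0.3]
gripper_width: 0.647
finger_force: 0.0
```

Run:
```python
from h import *
go(.5967,-.0469,.076)
s,_=snap('scene'); cv2.imwrite('pics/s1.png',cv2.resize(s[90:260,180:340],None,fx=3.5,fy=3.5,interpolation=cv2.INTER_CUBIC))
```

```text
units [-0.04 -0.14  2.14] tool-y deg 98.24 pos [ 0.5951 -0.0429  0.1403] w 61.5 t 3.5
```

View pics/s1.png

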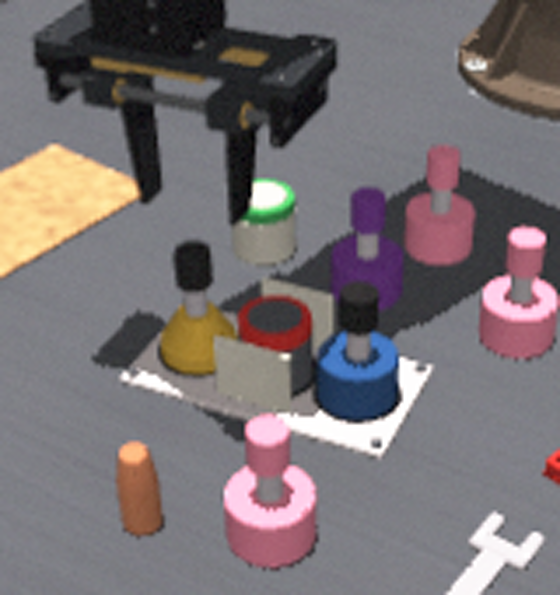

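The fingers, crop (147,190) and (240,215), straddle the yellow gauge's black grip (193,250), and both decoys are clear. Going down and gripping.

apply_moves --steps '[[[-0.04,-0.1,0.6,0],[0,0,0.6,0],[0,0,0.5,0],[0,0,0.4,0],[0,0,0,0],[0,0,0,0]]]'

```text
t: 4.15
ee_pos: [0.5979, -0.0466, 0.0794]
orientation: [0.0, -0.072, 0.997, -0.0]
wrist_force: [-0.3, 0.8, 0.2]
gripper_width: 0.647
finger_force: 0.0
```

```bash
python3 -c "
from h import *
go(.5967,-.0469,.076)"
```

```text
units [ 0.04 -0.    0.11] tool-y deg 98.21 pos [ 0.5979 -0.0466  0.0794] w 61.5 t 4.15
```

apply_moves --steps '[[[0.03,0,0.1,0],[0,0,0,0],[0,0,0,0],[0,0,0,0],[0,0,0,0],[0,0,0,0],[0,0,0,0],[0,0,0,0]]]' --grip 1

```text
t: 4.95
ee_pos: [0.5968, -0.0469, 0.0757]
orientation: [0.0, -0.072, 0.997, -0.0]
wrist_force: [-0.3, -2.2, 2.0]
gripper_width: 0.266
finger_force: 25.0
```

apply_moves --steps '[[[0,0,-0.3,0],[0,0,-0.6,0],[0,0,-0.7,0],[0,0,-0.7,0],[0,0,-0.7,0],[0,0,-0.5,0],[0,0,-0.4,0],[0.2,-0.3,0,0],[0.4,-0.63,0,0],[0.42,-0.66,0,0],[0.42,-0.66,0,0],[0.42,-0.66,0,0],[0.42,-0.66,0,0],[0.42,-0.66,0,0],[0.42,-0.66,0,0],[0.42,-0.66,0,0],[0.42,-0.66,0,0],[0.42,-0.66,0,0],[0.4,-0.63,0,0],[0.2,-0.3,0,0]]]'

```text
t: 6.95
ee_pos: [0.4807, -0.3012, 0.1917]
orientation: [-0.001, -0.071, 0.997, 0.0]
wrist_force: [-0.1, 0.4, -5.1]
gripper_width: 0.268
finger_force: 25.0
```

```bash
python3 -c "
from h import *
go(.485,-.296,.0757-.002)"
```

```text
units [-0.17  0.15  3.93] tool-y deg 98.12 pos [ 0.4807 -0.3012  0.1917] w 25.5 t 6.95
```

apply_moves --steps '[[[-0.1,0.1,0.4,0],[-0.05,0.1,0.7,0],[0,0,0.7,0],[0,0,0.7,0],[0,0,0.6,0],[0,0,0.3,0],[0,0,0.2,0],[0,0,0.1,0],[0,0,0.05,0],[0,0,0,0]]]'

```text
t: 7.95
ee_pos: [0.4859, -0.2932, 0.0805]
orientation: [0.0, -0.072, 0.997, -0.0]
wrist_force: [-0.1, 0.5, -5.2]
gripper_width: 0.268
finger_force: 25.0
```

```bash
python3 -c "
from h import *
go(.485,-.296,.0757-.002)"
```

```text
units [ 0.04 -0.09  0.23] tool-y deg 98.21 pos [ 0.4859 -0.2932  0.0805] w 25.5 t 7.95
```

apply_moves --steps '[[[0,0,0.1,0],[0,0,0.06,0],[0,0,0.04,0],[0,0,0,0],[0,0,0,0]]]'

```text
t: 8.45
ee_pos: [0.4858, -0.2931, 0.0741]
orientation: [0.0, -0.072, 0.997, 0.0]
wrist_force: [0.2, -0.5, -5.2]
gripper_width: 0.268
finger_force: 25.0
```

apply_moves --steps '[[[0,0,0.03,0],[0,0,0,0],[0,0,0,0]]]'

```text
t: 8.75
ee_pos: [0.486, -0.2933, 0.0737]
orientation: [0.0, -0.072, 0.997, -0.0]
wrist_force: [-1.2, 0.3, 4.3]
gripper_width: 0.268
finger_force: 25.0
```

apply_moves --steps '[[[0,0,0,0],[0,0,0,0],[0,0,0,0],[0,0,0,0],[0,0,0,0],[0,0,-0.5,0],[0,0,-0.9,0],[0,0,-0.9,0],[0,0,-0.9,0],[0,0,-0.8,0],[0,0,0,0]]]' --grip -0.3

```text
t: 9.85
ee_pos: [0.4867, -0.2938, 0.1962]
orientation: [0.002, -0.072, 0.997, -0.002]
wrist_force: [-0.6, 0.4, -0.8]
gripper_width: 0.652
finger_force: 0.0
```

apply_moves --steps '[[[-0.34,0.84,0,0],[-0.34,0.84,0,0],[-0.34,0.84,0,0],[-0.34,0.84,0,0],[-0.34,0.84,0,0],[-0.34,0.84,0,0],[-0.34,0.84,0,0],[-0.34,0.84,0,0],[-0.34,0.84,0,0],[-0.34,0.84,0,0],[-0.34,0.84,0,0],[-0.34,0.84,0,0],[-0.34,0.84,0,0],[-0.34,0.84,0,0],[0,0,0,0],[0,0,0,0]]]'

```text
t: 11.45
ee_pos: [0.5763, 0.0766, 0.1923]
orientation: [-0.001, -0.072, 0.997, -0.0]
wrist_force: [-0.1, -0.4, -0.0]
gripper_width: 0.651
finger_force: 0.0
```

Run:
```python
from h import *
go(.578,.0748,.0757)
im,_=snap('top'); cv2.imwrite('pics/t2.png',cv2.resize(im[140:270,200:420],None,fx=3.6,fy=3.6,interpolation=cv2.INTER_CUBIC))
```

```text
units [-0.05 -0.07  3.89] tool-y deg 98.28 pos [0.5763 0.0766 0.1923] w 61.8 t 11.45
```

View pics/t2.png

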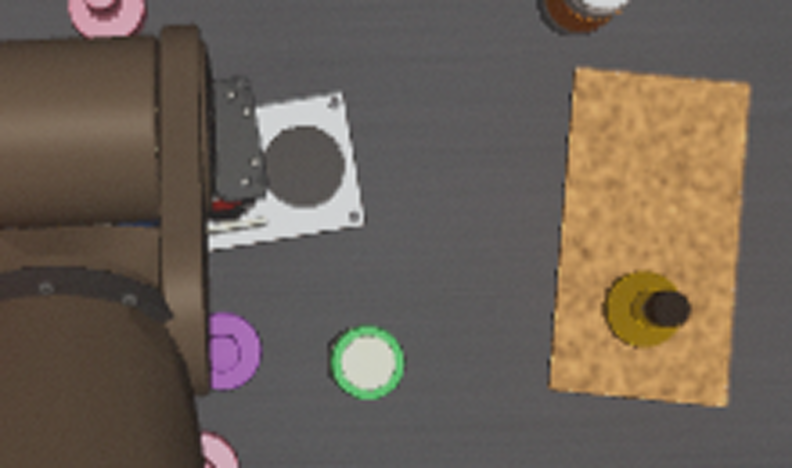

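The yellow gauge stands upright on the mat at crop (645,310), and its seat (305,165) is empty. Next is the blue gauge.

apply_moves --steps '[[[-0.04,-0.06,0.7,0],[0,0,0.7,0],[0,0,0.7,0],[0,0,0.7,0],[0,0,0.5,0],[0,0,0.4,0],[0,0,0.13,0],[0,0,0,0],[0,0,0,0]]]'

```text
t: 12.4
ee_pos: [0.5785, 0.0746, 0.0789]
orientation: [0.0, -0.071, 0.997, 0.0]
wrist_force: [0.0, 0.2, -0.5]
gripper_width: 0.649
finger_force: 0.0
```

Run:
```python
from h import *
go(.578,.0748,.0757)
s,_=snap('scene'); cv2.imwrite('pics/s2.png',cv2.resize(s[90:260,180:340],None,fx=3.5,fy=3.5,interpolation=cv2.INTER_CUBIC))
```

```text
units [0.02 0.01 0.11] tool-y deg 98.19 pos [0.5785 0.0746 0.0789] w 61.7 t 12.4
```

View pics/s2.png

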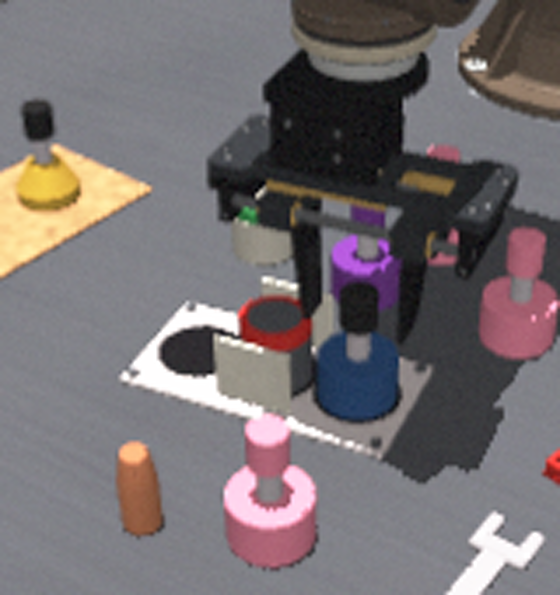

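The fingers, tips at (312,318) and (408,343), straddle the blue grip (360,305). Closing.

apply_moves --steps '[[[0.02,0,0.1,0],[0,0,0,0],[0,0,0,0],[0,0,0,0],[0,0,0,0],[0,0,0,0],[0,0,0,0],[0,0,0,0]]]' --grip 1

```text
t: 13.25
ee_pos: [0.5776, 0.0749, 0.0754]
orientation: [0.0, -0.072, 0.997, 0.0]
wrist_force: [-0.6, 0.9, 0.5]
gripper_width: 0.268
finger_force: 25.0
```

apply_moves --steps '[[[0,0,-0.3,0],[0,0,-0.6,0],[0,0,-0.7,0],[0,0,-0.7,0],[0,0,-0.7,0],[0,0,-0.7,0],[0,0,-0.4,0],[0,0,-0.2,0],[0,0,0,0]]]'

```text
t: 14.15
ee_pos: [0.5776, 0.0747, 0.2046]
orientation: [0.0, -0.072, 0.997, 0.0]
wrist_force: [-0.8, -0.1, -4.8]
gripper_width: 0.266
finger_force: 25.0
```

```bash
python3 -c "
from h import *
go(.594,-.308,.0737)"
```

```text
units [  1.28 -12.71   4.36] tool-y deg 98.2 pos [0.5776 0.0747 0.2046] w 25.3 t 14.15
```

apply_moves --steps '[[[0.04,-0.4,0,0],[0.07,-0.7,0,0],[0.08,-0.83,0,0],[0.08,-0.83,0,0],[0.08,-0.83,0,0],[0.08,-0.83,0,0],[0.08,-0.83,0,0],[0.08,-0.83,0,0],[0.08,-0.83,0,0],[0.08,-0.83,0,0],[0.08,-0.83,0,0],[0.08,-0.83,0,0],[0.08,-0.83,0,0],[0.08,-0.83,0,0],[0.08,-0.83,0,0],[0.06,-0.5,0,0],[0.03,-0.3,0,0],[0,0,0,0],[0,0,0,0]]]'

```text
t: 16.05
ee_pos: [0.595, -0.3067, 0.204]
orientation: [-0.0, -0.072, 0.997, 0.0]
wrist_force: [0.2, 0.7, -3.3]
gripper_width: 0.263
finger_force: 25.0
```

apply_moves --steps '[[[0,0,0.4,0],[0,0,0.7,0],[0,0,0.7,0],[0,0,0.7,0],[0,0,0.7,0],[0,0,0.5,0],[0,0,0.3,0],[0,0,0.15,0],[0,0,0.05,0],[0,0,0,0],[0,0,0,0]]]'

```text
t: 17.15
ee_pos: [0.5954, -0.3075, 0.0791]
orientation: [0.001, -0.072, 0.997, -0.0]
wrist_force: [-0.4, -0.2, -4.0]
gripper_width: 0.268
finger_force: 25.0
```

```bash
python3 -c "
from h import *
go(.594,-.308,.0733)"
```

```text
units [ 0.05 -0.01  0.19] tool-y deg 98.21 pos [ 0.5954 -0.3075  0.0791] w 25.4 t 17.15
```

apply_moves --steps '[[[0,0,0.1,0],[0,0,0.05,0],[0,0,0.04,0],[0,0,0,0],[0,0,0,0]]]'

```text
t: 17.65
ee_pos: [0.5952, -0.3073, 0.0734]
orientation: [0.0, -0.072, 0.997, -0.0]
wrist_force: [-2.7, 2.1, 6.3]
gripper_width: 0.27
finger_force: 25.0
```

apply_moves --steps '[[[0,0,0,0],[0,0,0,0],[0,0,0,0],[0,0,0,0],[0,0,0,0],[0,0,-0.5,0],[0,0,-0.9,0],[0,0,-0.9,0],[0,0,-0.9,0],[0,0,-0.5,0],[0,0,0,0]]]' --grip -0.3

```text
t: 18.75
ee_pos: [0.5958, -0.3077, 0.1863]
orientation: [0.002, -0.072, 0.997, -0.001]
wrist_force: [0.6, -0.1, -0.7]
gripper_width: 0.651
finger_force: 0.0
```

apply_moves --steps '[[[-0.06,0.5,0,0],[-0.1,0.8,0,0],[-0.11,0.9,0,0],[-0.11,0.9,0,0],[-0.11,0.9,0,0],[-0.11,0.9,0,0],[-0.11,0.9,0,0],[-0.11,0.9,0,0],[-0.11,0.9,0,0],[-0.11,0.9,0,0],[-0.11,0.9,0,0],[-0.09,0.75,0,0],[-0.05,0.5,0,0],[0,0,0,0],[0,0,0,0]]]' --grip -1

```text
t: 20.25
ee_pos: [0.5875, 0.0144, 0.1831]
orientation: [-0.0, -0.072, 0.997, 0.0]
wrist_force: [0.1, -0.6, 0.5]
gripper_width: 1.002
finger_force: 0.0
```

Run:
```python
from h import *
go(.5885,.0143,.030)
im,_=snap('scene'); cv2.imwrite('pics/s3.png',cv2.resize(im[80:260,100:340],None,fx=3.2,fy=3.2,interpolation=cv2.INTER_CUBIC))
```

```text
units [-0.04 -0.01  5.1 ] tool-y deg 98.24 pos [0.5875 0.0144 0.1831] w 95.2 t 20.25
```

View pics/s3.png

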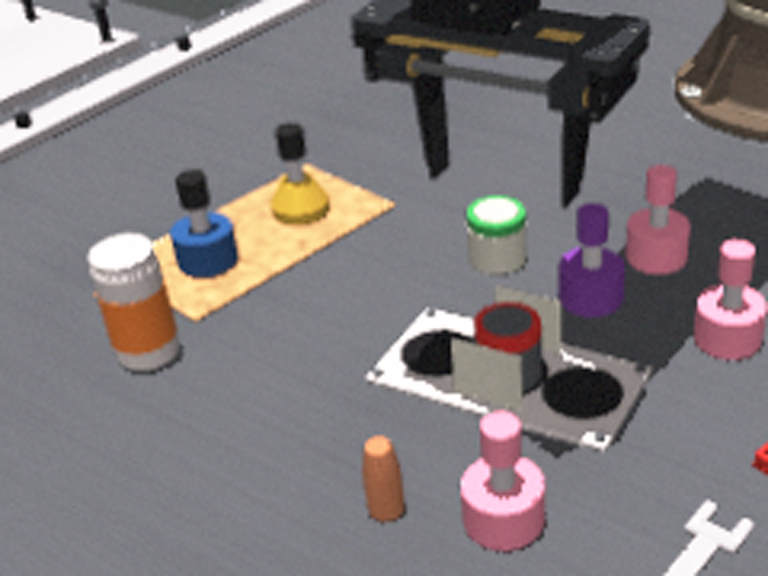

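Both gauges stand upright on the mat (blue (205,245), yellow (300,190)), and the fingers are over the used tin (508,340). Going down over the tin.

apply_moves --steps '[[[-0.03,0,0.7,0],[0,0,0.8,0],[0,0,0.8,0],[0,0,0.8,0],[0,0,0.7,0],[0,0,0.5,0],[0,0,0.4,0],[0,0,0.25,0],[0,0,0.1,0],[0,0,0,0],[0,0,0,0]]]'

```text
t: 21.4
ee_pos: [0.589, 0.0145, 0.0327]
orientation: [0.0, -0.072, 0.997, -0.0]
wrist_force: [1.0, -0.4, -0.1]
gripper_width: 1.003
finger_force: 0.0
```

apply_moves --steps '[[[0,0,0,0],[0,0,0,0],[0,0,0,0],[0,0,0,0],[0,0,0,0],[0,0,0,0],[0,0,0,0],[0,0,0,0]]]' --grip 1 --newtons 20

```text
t: 22.2
ee_pos: [0.5887, 0.0145, 0.0321]
orientation: [0.0, -0.072, 0.997, 0.0]
wrist_force: [0.4, 0.4, 0.4]
gripper_width: 0.546
finger_force: 20.0
```

apply_moves --steps '[[[0,0,-0.3,0],[0,0,-0.6,0],[0,0,-0.8,0],[0,0,-0.8,0],[0,0,-0.8,0],[0,0,-0.5,0],[0,0,-0.2,0],[0,0,0,0]]]'

```text
t: 23.0
ee_pos: [0.5889, 0.0145, 0.153]
orientation: [0.001, -0.072, 0.997, -0.0]
wrist_force: [0.7, 0.3, -1.4]
gripper_width: 0.542
finger_force: 20.0
```

apply_moves --steps '[[[0.02,0.3,0,0],[0.04,0.6,0,0],[0.05,0.8,0,0],[0.05,0.8,0,0],[0.05,0.8,0,0],[0.05,0.8,0,0],[0.05,0.8,0,0],[0.05,0.8,0,0],[0.05,0.8,0,0],[0.05,0.8,0,0],[0.05,0.8,0,0],[0.05,0.8,0,0],[0.04,0.6,0,0],[0.02,0.3,0,0],[0,0,0,0],[0,0,0,0]]]'

```text
t: 24.6
ee_pos: [0.5283, 0.3025, 0.1519]
orientation: [-0.0, -0.072, 0.997, -0.0]
wrist_force: [-0.4, 0.1, -1.1]
gripper_width: 0.544
finger_force: 20.0
```

```bash
python3 -c "
from h import *
go(.527,.3056,.0301)"
```

```text
units [0.03 0.11 4.06] tool-y deg 98.21 pos [0.5283 0.3025 0.1519] w 51.7 t 24.6
```

apply_moves --steps '[[[0.03,0.11,0.4,0],[0,0,0.7,0],[0,0,0.8,0],[0,0,0.8,0],[0,0,0.6,0],[0,0,0.3,0],[0,0,0.2,0],[0,0,0.1,0],[0,0,0.06,0],[0,0,0.04,0],[0,0,0,0],[0,0,0,0]]]'

```text
t: 25.8
ee_pos: [0.5271, 0.3061, 0.0326]
orientation: [0.0, -0.072, 0.997, 0.0]
wrist_force: [-0.6, 0.4, -0.3]
gripper_width: 0.54
finger_force: 20.0
```

apply_moves --steps '[[[0,0,0.05,0],[0,0,0.04,0],[0,0,0,0],[0,0,0,0]]]'

```text
t: 26.2
ee_pos: [0.5271, 0.3061, 0.0301]
orientation: [0.0, -0.072, 0.997, 0.0]
wrist_force: [-1.9, -1.1, 5.9]
gripper_width: 0.544
finger_force: 20.0
```

apply_moves --steps '[[[0,0,0,0],[0,0,0,0],[0,0,0,0],[0,0,0,0],[0,0,0,0],[0,0,-0.4,0],[0,0,-0.9,0],[0,0,-0.9,0],[0,0,-0.9,0],[0,0,-0.9,0],[0,0,-0.3,0],[0,0,0,0]]]' --grip -0.5

```text
t: 27.4
ee_pos: [0.5273, 0.3062, 0.16]
orientation: [0.001, -0.072, 0.997, 0.0]
wrist_force: [-0.8, 0.7, -0.9]
gripper_width: 0.748
finger_force: 0.0
```

```bash
python3 -c "
from h import *
go(.4522,-.0877,.031);print(observe()['q'])
s,_=snap('scene'); t,_=snap('top'); cv2.imwrite('pics/s4.png',np.hstack([cv2.resize(s[130:290,300:460],(480,480)),cv2.resize(t[170:270,100:160],(288,480))]))"
```

```text
units [  4.36 -12.64   4.28] tool-y deg 98.21 pos [0.5273 0.3062 0.16  ] w 71.1 t 27.4
[ 4.17724457e-01  5.38786081e-01  1.67039793e+00  5.96483893e-05
  9.29654185e-01 -1.29636448e+00]
```

View pics/s4.png

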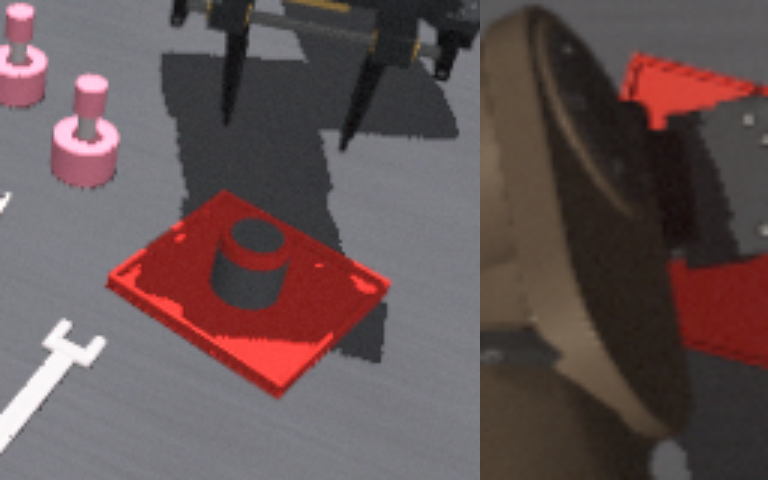

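The used tin stands in the tray at (250,265), released. Now the fresh tin, with the gripper turned so its body keeps clear of the purple decoy.

apply_moves --steps '[[[0.31,-0.9,0,0],[0.31,-0.9,0,0],[0.31,-0.9,0,0],[0.31,-0.9,0,0],[0.31,-0.9,0,0],[0.31,-0.9,0,0],[0.31,-0.9,0,0],[0.31,-0.9,0,0],[0.31,-0.9,0,0],[0.31,-0.9,0,0],[0.31,-0.9,0,0],[0.31,-0.9,0,0],[0.31,-0.9,0,0],[0.31,-0.9,0,0],[0,0,0,0]]]' --grip -1

```text
t: 29.0
ee_pos: [0.4513, -0.0888, 0.1573]
orientation: [-0.001, -0.07, 0.998, 0.0]
wrist_force: [-0.1, -0.3, -1.2]
gripper_width: 0.997
finger_force: 0.0
```

apply_moves --steps '[[[0,0,0,1],[0,0,0,1],[0,0,0,1],[0,0,0,1],[0,0,0,1],[0,0,0,1],[0,0,0,1],[0,0,0,1],[0,0,0,0],[0,0,0,0]]]'

```text
t: 30.0
ee_pos: [0.4518, -0.0862, 0.1578]
orientation: [-0.001, 0.502, 0.865, -0.0]
wrist_force: [-0.6, 0.1, -0.4]
gripper_width: 1.001
finger_force: 0.0
```

```bash
python3 -c "
from h import *
go(.4522,-.0877,.031);print(observe()['q'])"
```

```text
units [-0.05 -0.01  4.23] tool-y deg 29.73 pos [ 0.4518 -0.0862  0.1578] w 95.1 t 30.0
[-3.32394781e-01  3.55598279e-01  2.02789016e+00  1.73885902e-04
  7.59353898e-01 -8.51427198e-01]
```

apply_moves --steps '[[[-0.05,0,0.6,0],[0,0,0.8,0],[0,0,0.8,0],[0,0,0.7,0],[0,0,0.5,0],[0,0,0.4,0],[0,0,0.25,0],[0,0,0.1,0],[0,0,0,0],[0,0,0,0]]]'

```text
t: 31.0
ee_pos: [0.453, -0.088, 0.0343]
orientation: [0.0, 0.504, 0.864, 0.0]
wrist_force: [-0.2, -1.1, 0.3]
gripper_width: 0.998
finger_force: 0.0
```

apply_moves --steps '[[[0,0,0,0],[0,0,0,0],[0,0,0,0],[0,0,0,0],[0,0,0,0],[0,0,0,0],[0,0,0,0],[0,0,0,0]]]' --grip 1 --newtons 25

```text
t: 31.8
ee_pos: [0.4528, -0.088, 0.0339]
orientation: [-0.0, 0.504, 0.864, 0.0]
wrist_force: [-0.5, 1.2, 0.5]
gripper_width: 0.545
finger_force: 25.0
```

apply_moves --steps '[[[0,0,-0.3,0],[0,0,-0.6,0],[0,0,-0.8,0],[0,0,-0.8,0],[0,0,-0.8,0],[0,0,-0.6,0],[0,0,-0.3,0],[0,0,0,-1],[0,0,0,-1],[0,0,0,-1],[0,0,0,-1],[0,0,0,-1],[0,0,0,-1],[0,0,0,-1],[0,0,0,-1],[0,0,0,0],[0,0,0,0]]]'

```text
t: 33.5
ee_pos: [0.4526, -0.088, 0.1597]
orientation: [-0.0, -0.069, 0.998, 0.0]
wrist_force: [-0.5, 0.7, -3.7]
gripper_width: 0.542
finger_force: 25.0
```

```bash
python3 -c "
from h import *
go(.5885,.0143,.0399)
t,d=snap('top'); s,_=snap('scene')
cv2.imwrite('pics/s5.png',cv2.resize(s[80:260,150:330],None,fx=3.2,fy=3.2,interpolation=cv2.INTER_CUBIC))"
```

```text
units [-4.96  2.75  3.99] tool-y deg 97.94 pos [ 0.4526 -0.088   0.1597] w 51.5 t 33.5
```

View pics/s5.png

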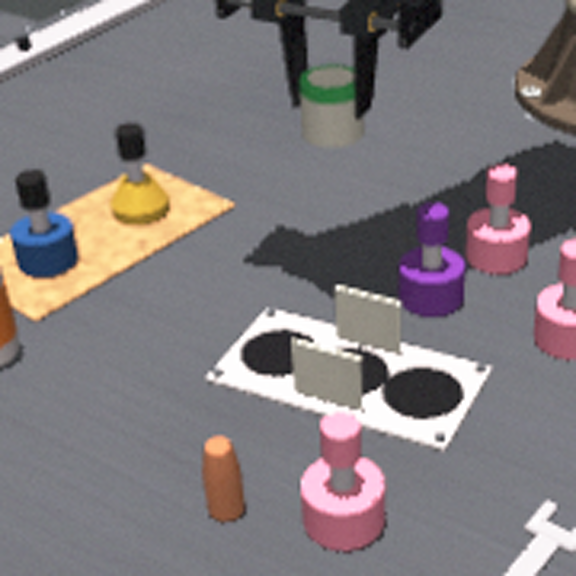

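The fresh tin is held upright (332,105) and the middle seat is free. Moving over the seat.

apply_moves --steps '[[[-0.25,0.14,0,0],[-0.5,0.28,0,0],[-0.6,0.33,0,0],[-0.6,0.33,0,0],[-0.6,0.33,0,0],[-0.6,0.33,0,0],[-0.6,0.33,0,0],[-0.6,0.33,0,0],[-0.4,0.23,0,0],[-0.2,0.12,0,0],[0,0,0,0],[0,0,0,0]]]'

```text
t: 34.8
ee_pos: [0.5875, 0.0146, 0.1598]
orientation: [-0.0, -0.071, 0.997, 0.0]
wrist_force: [-0.3, -0.6, -2.5]
gripper_width: 0.539
finger_force: 25.0
```

apply_moves --steps '[[[0,0,0.4,0],[0,0,0.5,0],[0,0,0.5,0],[0,0,0,0],[0,0,0,0]]]'

```text
t: 35.3
ee_pos: [0.5877, 0.0145, 0.1177]
orientation: [-0.0, -0.071, 0.997, 0.0]
wrist_force: [-0.1, 0.3, -2.1]
gripper_width: 0.54
finger_force: 25.0
```

```bash
python3 -c "
from h import *
go(.5885,.0143,.0399)"
```

```text
units [-0.03 -0.01  2.59] tool-y deg 98.18 pos [0.5877 0.0145 0.1177] w 51.3 t 35.3
```

apply_moves --steps '[[[-0.03,0,0.4,0],[0,0,0.5,0],[0,0,0.5,0],[0,0,0.4,0],[0,0,0.3,0],[0,0,0.2,0],[0,0,0.1,0],[0,0,0.05,0],[0,0,0,0],[0,0,0,0]]]'

```text
t: 36.3
ee_pos: [0.5891, 0.0149, 0.0448]
orientation: [0.0, -0.072, 0.997, -0.0]
wrist_force: [-0.5, -1.0, -2.5]
gripper_width: 0.542
finger_force: 25.0
```

apply_moves --steps '[[[0,0,0.08,0],[0,0,0.06,0],[0,0,0.03,0],[0,0,0,0],[0,0,0,0]]]'

```text
t: 36.8
ee_pos: [0.5889, 0.015, 0.0399]
orientation: [0.0, -0.072, 0.997, 0.0]
wrist_force: [-2.4, 0.7, 5.4]
gripper_width: 0.544
finger_force: 25.0
```

apply_moves --steps '[[[0,0,0,0],[0,0,0,0],[0,0,0,0],[0,0,0,0],[0,0,0,0],[0,0,-0.4,0],[0,0,-0.9,0],[0,0,-0.9,0],[0,0,-0.9,0],[0,0,-0.9,0],[0,0,-0.9,0],[0,0,0,0]]]' --grip -0.5

```text
t: 38.0
ee_pos: [0.5901, 0.0149, 0.1907]
orientation: [0.003, -0.072, 0.997, -0.0]
wrist_force: [0.2, -0.5, -0.4]
gripper_width: 0.747
finger_force: 0.0
```

apply_moves --steps '[[[0.1,-0.88,0,0],[0.11,-0.88,0,0],[0.11,-0.88,0,0],[0.11,-0.88,0,0],[0.11,-0.88,0,0],[0.11,-0.88,0,0],[0.11,-0.88,0,0],[0.11,-0.88,0,0],[0.11,-0.88,0,0],[0.11,-0.88,0,0],[0.11,-0.88,0,0],[0.11,-0.88,0,0],[0,0,0,0],[0,0,0,0]]]' --grip -0.3

```text
t: 39.4
ee_pos: [0.5948, -0.3042, 0.1858]
orientation: [-0.0, -0.071, 0.997, 0.0]
wrist_force: [0.6, 0.1, -0.1]
gripper_width: 0.649
finger_force: 0.0
```

```bash
python3 -c "
from h import *
go(.5952,-.3073,.0736)
t,_=snap('top'); s,_=snap('scene')
cv2.imwrite('pics/s6.png',np.hstack([cv2.resize(s[100:260,80:320],(600,400)),cv2.resize(t[160:220,215:305],(200,400)) if 0 else cv2.resize(t[165:215,218:243],(200,400))]))
cv2.imwrite('pics/s6.png',np.vstack([cv2.resize(s[100:260,80:320],(600,400),interpolation=3),cv2.resize(t[163:216,215:435],(600,145),interpolation=3)]))"
```

```text
units [-0.   -0.11  3.74] tool-y deg 98.15 pos [ 0.5948 -0.3042  0.1858] w 61.6 t 39.4
```

View pics/s6.png

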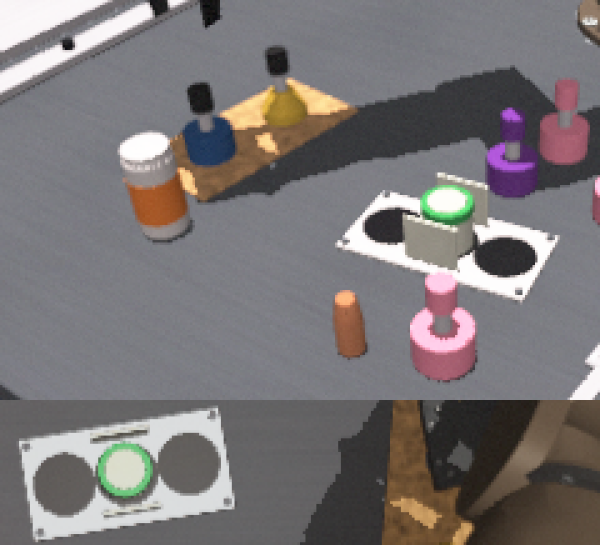

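The fresh tin stands in the middle seat, centred between the empty seats (lower strip: seats (65,483) and (190,463), tin (125,470)). Picking the blue gauge back up.

apply_moves --steps '[[[0,-0.11,0.7,0],[0,0,0.8,0],[0,0,0.8,0],[0,0,0.7,0],[0,0,0.4,0],[0,0,0.25,0],[0,0,0.1,0],[0,0,0,0],[0,0,0,0]]]'

```text
t: 40.4
ee_pos: [0.596, -0.3076, 0.0746]
orientation: [0.001, -0.072, 0.997, -0.0]
wrist_force: [0.9, -0.2, 0.4]
gripper_width: 0.649
finger_force: 0.0
```

```bash
python3 -c "
from h import *
go(.5952,-.3073,.0736)"
```

```text
units [0.02 0.01 0.03] tool-y deg 98.21 pos [ 0.596  -0.3076  0.0746] w 61.7 t 40.4
```

apply_moves --steps '[[[0.02,0,0,0],[0,0,0,0],[0,0,0,0],[0,0,0,0],[0,0,0,0],[0,0,0,0],[0,0,0,0],[0,0,0,0]]]' --grip 1

```text
t: 41.2
ee_pos: [0.595, -0.3074, 0.0738]
orientation: [-0.0, -0.072, 0.997, 0.0]
wrist_force: [-0.0, 1.5, 0.2]
gripper_width: 0.266
finger_force: 25.0
```

apply_moves --steps '[[[0,0,-0.3,0],[0,0,-0.6,0],[0,0,-0.7,0],[0,0,-0.7,0],[0,0,-0.7,0],[0,0,-0.7,0],[0,0,-0.4,0],[0,0,-0.2,0],[0,0,0,0]]]'

```text
t: 42.1
ee_pos: [0.5951, -0.3076, 0.2031]
orientation: [0.0, -0.072, 0.997, -0.0]
wrist_force: [0.3, 0.1, -4.9]
gripper_width: 0.266
finger_force: 25.0
```

```bash
python3 -c "
from h import *
go(.5776,.0749,.0754)"
```

```text
units [-1.24 12.7   4.25] tool-y deg 98.21 pos [ 0.5951 -0.3076  0.2031] w 25.2 t 42.1
```

apply_moves --steps '[[[-0.04,0.4,0,0],[-0.07,0.7,0,0],[-0.08,0.83,0,0],[-0.08,0.83,0,0],[-0.08,0.83,0,0],[-0.08,0.83,0,0],[-0.08,0.83,0,0],[-0.08,0.83,0,0],[-0.08,0.83,0,0],[-0.08,0.83,0,0],[-0.08,0.83,0,0],[-0.08,0.83,0,0],[-0.08,0.83,0,0],[-0.08,0.83,0,0],[-0.08,0.83,0,0],[-0.06,0.5,0,0],[-0.03,0.3,0,0],[0,0,0,0],[0,0,0,0]]]'

```text
t: 44.0
ee_pos: [0.5775, 0.0742, 0.2027]
orientation: [-0.0, -0.072, 0.997, -0.0]
wrist_force: [0.2, -0.1, -4.2]
gripper_width: 0.268
finger_force: 25.0
```

apply_moves --steps '[[[0,0,0.4,0],[0,0,0.5,0],[0,0,0.5,0],[0,0,0,0],[0,0,0,0]]]'

```text
t: 44.5
ee_pos: [0.5776, 0.074, 0.1605]
orientation: [-0.0, -0.071, 0.997, 0.0]
wrist_force: [0.4, 0.3, -4.7]
gripper_width: 0.27
finger_force: 25.0
```

```bash
python3 -c "
from h import *
go(.5776,.0749,.0758)"
```

```text
units [-0.01  0.03  2.82] tool-y deg 98.15 pos [0.5776 0.074  0.1605] w 25.6 t 44.5
```

apply_moves --steps '[[[0,0.04,0.5,0],[0,0,0.5,0],[0,0,0.5,0],[0,0,0.5,0],[0,0,0.3,0],[0,0,0.2,0],[0,0,0.1,0],[0,0,0.05,0],[0,0,0,0],[0,0,0,0]]]'

```text
t: 45.5
ee_pos: [0.5776, 0.0758, 0.0818]
orientation: [0.0, -0.072, 0.997, 0.0]
wrist_force: [-0.7, -0.3, -4.9]
gripper_width: 0.269
finger_force: 25.0
```

apply_moves --steps '[[[0,-0.02,0.1,0],[0,0,0.06,0],[0,0,0.05,0],[0,0,0,0],[0,0,0,0]]]'

```text
t: 46.0
ee_pos: [0.5776, 0.0752, 0.0758]
orientation: [0.0, -0.072, 0.997, 0.0]
wrist_force: [-2.3, -0.2, 5.4]
gripper_width: 0.265
finger_force: 25.0
```

apply_moves --steps '[[[0,0,0,0],[0,0,0,0],[0,0,0,0],[0,0,0,0],[0,0,0,0],[0,0,-0.5,0],[0,0,-0.9,0],[0,0,-0.9,0],[0,0,-0.9,0],[0,0,-0.8,0],[0,0,0,0]]]' --grip -0.3

```text
t: 47.1
ee_pos: [0.5786, 0.0752, 0.1981]
orientation: [0.003, -0.072, 0.997, -0.0]
wrist_force: [0.1, 0.0, 0.7]
gripper_width: 0.651
finger_force: 0.0
```

apply_moves --steps '[[[0.34,-0.84,0,0],[0.34,-0.84,0,0],[0.34,-0.84,0,0],[0.34,-0.84,0,0],[0.34,-0.84,0,0],[0.34,-0.84,0,0],[0.34,-0.84,0,0],[0.34,-0.84,0,0],[0.34,-0.84,0,0],[0.34,-0.84,0,0],[0.34,-0.84,0,0],[0.34,-0.84,0,0],[0.34,-0.84,0,0],[0.34,-0.84,0,0],[0,0,0,0],[0,0,0,0]]]'

```text
t: 48.7
ee_pos: [0.4861, -0.2944, 0.1941]
orientation: [-0.0, -0.071, 0.997, 0.001]
wrist_force: [0.3, 0.5, 0.2]
gripper_width: 0.653
finger_force: 0.0
```

```bash
python3 -c "
from h import *
go(.486,-.2933,.0736)"
```

```text
units [-0.01  0.03  4.02] tool-y deg 98.13 pos [ 0.4861 -0.2944  0.1941] w 62.1 t 48.7
```

apply_moves --steps '[[[0,0.03,0.7,0],[0,0,0.8,0],[0,0,0.8,0],[0,0,0.7,0],[0,0,0.5,0],[0,0,0.3,0],[0,0,0.17,0],[0,0,0,0],[0,0,0,0]]]'

```text
t: 49.6
ee_pos: [0.4866, -0.2935, 0.0764]
orientation: [0.0, -0.072, 0.997, -0.0]
wrist_force: [-0.4, -0.3, 0.5]
gripper_width: 0.652
finger_force: 0.0
```

apply_moves --steps '[[[0,0,0,0],[0,0,0,0],[0,0,0,0],[0,0,0,0],[0,0,0,0],[0,0,0,0],[0,0,0,0],[0,0,0,0]]]' --grip 1

```text
t: 50.4
ee_pos: [0.4864, -0.2935, 0.076]
orientation: [0.0, -0.072, 0.997, 0.0]
wrist_force: [-0.1, 1.5, 2.3]
gripper_width: 0.268
finger_force: 25.0
```

apply_moves --steps '[[[0,0,-0.3,0],[0,0,-0.6,0],[0,0,-0.7,0],[0,0,-0.7,0],[0,0,-0.7,0],[0,0,-0.7,0],[0,0,-0.4,0],[0,0,-0.2,0],[0,0,0,0]]]'

```text
t: 51.3
ee_pos: [0.4863, -0.2935, 0.2051]
orientation: [0.0, -0.072, 0.997, -0.0]
wrist_force: [-0.1, 0.4, -5.3]
gripper_width: 0.269
finger_force: 25.0
```

```bash
python3 -c "
from h import *
go(.5968,-.0469,.0757)"
```

```text
units [-4.82  7.61  4.31] tool-y deg 98.21 pos [ 0.4863 -0.2935  0.2051] w 25.5 t 51.3
```

apply_moves --steps '[[[-0.19,0.3,0,0],[-0.34,0.54,0,0],[-0.38,0.6,0,0],[-0.38,0.6,0,0],[-0.38,0.6,0,0],[-0.38,0.6,0,0],[-0.38,0.6,0,0],[-0.38,0.6,0,0],[-0.38,0.6,0,0],[-0.38,0.6,0,0],[-0.38,0.6,0,0],[-0.38,0.6,0,0],[-0.27,0.43,0,0],[-0.2,0.33,0,0],[0,0,0,0],[0,0,0,0]]]'

```text
t: 52.9
ee_pos: [0.5961, -0.0475, 0.2046]
orientation: [-0.0, -0.072, 0.997, 0.0]
wrist_force: [-0.2, 0.4, -5.3]
gripper_width: 0.275
finger_force: 25.0
```

apply_moves --steps '[[[0,0,0.4,0],[0,0,0.5,0],[0,0,0.5,0],[0,0,0,0],[0,0,0,0]]]'

```text
t: 53.4
ee_pos: [0.5962, -0.0478, 0.1626]
orientation: [-0.0, -0.071, 0.997, 0.0]
wrist_force: [0.4, -1.2, -3.4]
gripper_width: 0.269
finger_force: 25.0
```

```bash
python3 -c "
from h import *
go(.5968,-.0469,.078)"
```

```text
units [-0.03  0.03  2.82] tool-y deg 98.16 pos [ 0.5962 -0.0478  0.1626] w 25.5 t 53.4
```

apply_moves --steps '[[[-0.01,0,0.5,0],[0,0,0.5,0],[0,0,0.5,0],[0,0,0.5,0],[0,0,0.3,0],[0,0,0.2,0],[0,0,0.1,0],[0,0,0.05,0],[0,0,0,0],[0,0,0,0]]]'

```text
t: 54.4
ee_pos: [0.5969, -0.0473, 0.0838]
orientation: [0.0, -0.072, 0.997, -0.0]
wrist_force: [0.0, -0.7, -4.8]
gripper_width: 0.267
finger_force: 25.0
```

apply_moves --steps '[[[0,0,0.1,0],[0,0,0.06,0],[0,0,0.04,0],[0,0,0,0],[0,0,0,0]]]'

```text
t: 54.9
ee_pos: [0.5967, -0.0472, 0.078]
orientation: [0.0, -0.072, 0.997, 0.0]
wrist_force: [-2.4, 0.5, 4.7]
gripper_width: 0.269
finger_force: 25.0
```

Seated, with contact felt. Releasing, lifting, and moving away towards the mat side for a last look.

apply_moves --steps '[[[0,0,0,0],[0,0,0,0],[0,0,0,0],[0,0,0,0],[0,0,0,0],[0,0,-0.5,0],[0,0,-0.9,0],[0,0,-0.9,0],[0,0,-0.9,0],[0,0,-0.8,0],[0,0,0,0]]]' --grip -0.3

```text
t: 56.0
ee_pos: [0.5978, -0.0475, 0.2006]
orientation: [0.003, -0.072, 0.997, -0.001]
wrist_force: [1.1, 0.1, -0.8]
gripper_width: 0.649
finger_force: 0.0
```

apply_moves --steps '[[[0.34,-0.84,0,0],[0.34,-0.84,0,0],[0.34,-0.84,0,0],[0.34,-0.84,0,0],[0.34,-0.84,0,0],[0.34,-0.84,0,0],[0.34,-0.84,0,0],[0.34,-0.84,0,0],[0.34,-0.84,0,0],[0.34,-0.84,0,0],[0,0,0,0],[0,0,0,0],[0,0,0,0]]]'

```text
t: 57.3
ee_pos: [0.5317, -0.3104, 0.1969]
orientation: [-0.0, -0.072, 0.997, 0.0]
wrist_force: [-0.4, -1.1, -0.3]
gripper_width: 0.648
finger_force: 0.0
```

```bash
python3 -c "
from h import *
t,_=snap('top'); cv2.imwrite('pics/t9.png',cv2.resize(t[90:265,105:325],None,fx=3.4,fy=3.4,interpolation=cv2.INTER_CUBIC))"
```

```text
(no output)
```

View pics/t9.png

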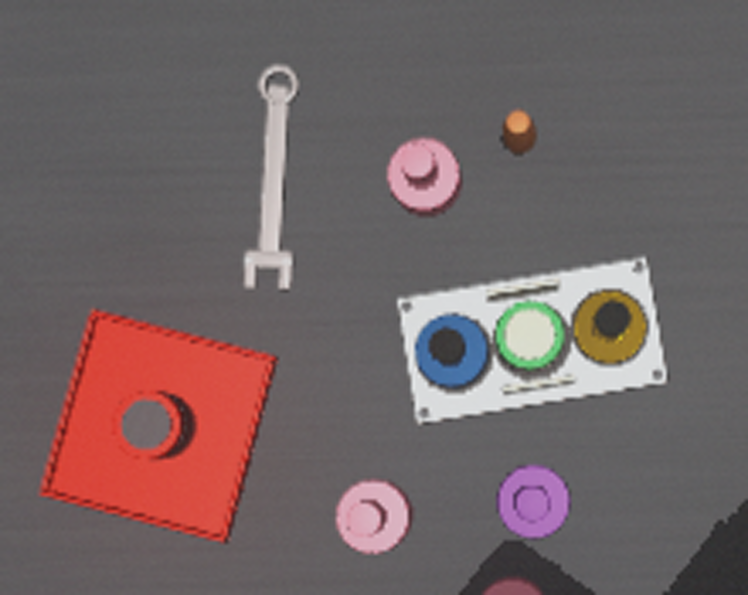

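The blue gauge (452,350), fresh tin (530,335) and yellow gauge (610,325) are all on their seats. The used tin is in the tray (150,425) and the bystanders in this view look unmoved, so I'm handing in.

```bash
python3 -c "
from h import *
print(ticket.finish_job())"
```

```text
the job is handed in; nothing more can be done
None
```

The job is handed in; the hand-in call returned no verdict, but the last picture shows the fresh tin in the middle of the rack, the used tin upright in the scrap tray, and both gauges back on their own seats.

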